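# Set the work stop of a marking fixture to its index tab

### The arm

A 7-joint arm with a two-finger parallel gripper is mounted at the origin on the work surface. World frame = base frame: x ahead of the robot, y to its left, z up, the work surface at z = 0. Lengths are in m, angles in rad, forces in N, time in s.
With the tool pointing down it reaches from about 0.35 to 0.9 m from the base axis. Payload 8.1 kg.
Tool frame: the origin (TCP) lies on the centre line of the jaws, within the pads' length; the fingertips stand 14 mm ahead of it and the grasp point (between the pads) lies 5 mm behind it; z points along the fingers, y is the direction in which the jaws open and shut (so a half turn about z gives the same grasp; the last joint's range is limited). The gripper opens to 92 mm and grips with 3 to 60 N. Pads are 19 mm wide; open, the fingers measure 130 mm over their backs; the gripper's body (75 mm by 190 mm) begins 47 mm behind the grasp point.
Start: joints at [-1.206, 0.434, 0.025, 1.573, -0.012, 1.134, -0.075], TCP at [0.282, 0.558, 0.241] pointing down, gripper open.
Joint ranges: [-2.62, 2.62], [-0.44, 2.09], [-1.27, 1.32], [0.08, 2.57], [-1.32, 4.46], [0.12, 2], [-2.74, 2.74]. Speed limits (rad/s): [2.22, 2.22, 3.01, 3.01, 3.14, 3.14, 3.14].

### API

Orientations are given as a rotation vector (axis times angle).
In Python, from cell import arm, optics gives the robot as it stands.
- The arm moves only by the shell command python3 -m creep 'ROWS' [FORCE]. ROWS is JSON, a list of rows, each an object with "translation": the shift along the tool's x, y, z in m, a list of three; "rot": the turn, a rotation vector about the tool's x, y, z in degrees, a list of three; "jaw": the finger opening in m, from 0 to 0.0918. In form: [{"translation": [x, y, z], "rot": [wx, wy, wz], "jaw": jaw}, ...]. A call has 1 to 12 rows; each row shifts and turns the commanded pose from where the row before left it, along the tool's axes as they then stand; what a row does not reach is not made up. A row lasts 1/12 s, in which the tool goes at most 41.7 mm and 7.16 degrees, less where a joint would pass 70% of its speed; a pose out of reach is approached as far as the arm can. A call is refused whole if a number of a shift passes 0.0417 or a number of a turn 7.16, either way. A call with a gripper value outside its range is refused whole. The fingers move at their own pace and stop on an object; FORCE is the grip in N (left out, the last holds). Time passes only in rows, so rows that do not move let the fingers close. It gives the time, the measured TCP pose, the force and the opening at its end, in the units of the state.
- arm.observe(): the state, without advancing time (a new reading comes with each control period).
- optics.get_image(name): name is "scene" or "top" or "wrist"; returns the picture (420x560x3 uint8, red, green, blue); there is no depth.
- optics.camera_info(name): a dict with "fx", "fy", "cx", "cy" (pixels), "k1" (the pictures are not rectified: a ray, as slopes to the right and down, at radius r is drawn at 1 + k1 r^2 times it, then the intrinsics apply), "R" (3x3) and "t" (3): a world point X has camera coordinates R X + t. Camera axes: x right, y down, z forward; pixel columns grow to the right and rows downward; lengths in m; the calibration is good to about 2 mm. A picture is of the moment at which its call begins: read the wrist's pose just before it. camera_info takes no time and is no camera call; for the wrist camera it gives the pose at the moment of the call.
- arm.sign_off(): hands the job in, once; it reports no verdict.
Trained networks look in the newest picture that a camera, given by its name, has taken for a name from the list of things; names that differ only in an ending like _2 or _b are one class to them, and where a whole thing is asked for, a point or a joint stands for the part that bears it (a point fixed in the world has none). Each returns a list of dicts, best first, with "score" (0 to 1); they miss things now and then, are a little off and sometimes report something else, mostly with a low value. They report only what shows in the picture. A call takes as long as a camera call.
- optics.boxes_of(camera, thing): "location" ([column, row] in pixels, amid what is visible of it).
- optics.pinpoint(camera, thing): "location" ([column, row] in pixels: a listed point, or the origin of a listed thing).
The state is a dict: "clock": time; "joints": joint angles; "dq": joint speeds; "joint_efforts": joint torques, N m; "position": TCP position; "ee_rot": TCP orientation; "force": force on the tool from outside, world axes, zero at the start; "ft_torque": the same for the moment, N m; "width": opening from 0.0 (shut) to 1.0 (fully open).
Only numpy, scipy, OpenCV 4.12 (cv2) and the standard library are available. Lean on these libraries where they do the work, as an engineer would, in place of code of your own. Each camera call takes 0.05 s, during which the arm holds its last target.

### The job

Two stop fixtures for the marking machine lie on the bench. On the one whose sliding stop has a flat upright fin for a grip, slide that stop along its track until its pointer nose is lined up with the pointed index tab beside the track (the round screw head on that fixture is not the mark), and let go. Leave the stop with the round knob where it is.

Things in the scene. Friction and masses are not known exactly. Their poses are not given: they have to be found in the camera images.
- fin_stop (a joint): Travel of the fin stop along its track, m: 0 mid-track, limits -0.09 and +0.09, growing along +y of fin_top. Slides at about 3 N and stays where left. Its fixture: aluminium plate 120 x 280 x 12 mm fixed to the bench, rail along it, end blocks to 28 mm above the bench. The steel carriage (44 x 44 mm) has a stop arm reaching 53 mm to -x, below 40 mm.
- fin_top (a point): Centre of the top of the black fin, 82 mm above the bench. Fin: upright plate 14 mm thick along the track, 46 mm wide across it, 42 mm tall, on a carriage whose top is 40 mm above the bench. Axes: z up, y along the track, x across it towards the index tab. The pointer nose, 4 mm wide, is on the carriage's +x side, level along the track with the fin's centre.
- index_tab: Dark steel pointed tab fixed beside the fin stop's track, 33 mm long (across the track), 26 wide, 20 high, top 32 mm above the bench; its point looks at the stop (-x). Origin: on its middle line and underside, 13 mm behind the point; axes parallel to fin_top's. Lined up when both have the same place along that y; across the track they are 44 mm apart.
- knob_top (a point): Centre of the top of the round black knob (diameter 30 mm, 24 mm tall, top 82 mm above the bench) on the sliding stop of the other, otherwise like fixture; it has an index tab of its own. Axes: z up, y along its track. Not to be moved.

How it is judged:
At the end, for the whole second after the job is handed in: The fin stop's pointer is within 10 mm of the index tab's middle line, measured along the track; the stop is at rest and released; the round-knob stop is within 8 mm of where it started (y of fin_top in the frame of index_tab between -0.01 and 0.01 m and velocity of joint fin_stop between -0.005 and 0.005 m/s and distance of knob_top from where it was at the start of the episode below 0.008 m); the robot touches nothing.
It fails at once if the round-knob stop is moved by more than 8 mm (distance of knob_top from where it was at the start of the episode above 0.008 m).
It also fails if it takes over 32 s, if anything falls off the work surface, if the arm or the gripper's body presses on something with over 40 N, if the wrist force passes 120 N, or if a joint passes its speed limit or range.

## Working session

There is one attempt and no reset: what is moved stays moved. The work goes in short steps, Python scripts to look and compute and a shell command to move; the robot and the scene stay as the last step left them, time stands still between calls to the robot, and variables do not carry over. Pictures are saved under pics/ and viewed, and the job is handed in when it is done.

```bash
mkdir -p pics; python3 - <<'E'
from cell import arm, optics
import cv2,numpy as np
s=arm.observe();print({k:np.round(v,3) for k,v in s.items()})
for c in ["scene","top"]:
    im=optics.get_image(c);cv2.imwrite(f"pics/{c}0.png",im[:,:,::-1])
    ci=optics.camera_info(c);print(c,{k:np.round(v,3).tolist() for k,v in ci.items()})
    for t in ["fin_top","index_tab","knob_top"]:
        print(c,t,optics.pinpoint(c,t))
E
```

```text
{'clock': np.float64(0.0), 'joints': array([-1.206,  0.435,  0.025,  1.574, -0.012,  1.134, -0.075]), 'dq': array([ 0.001, -0.   ,  0.001,  0.002,  0.001, -0.001, -0.   ]), 'joint_efforts': array([-1.0000e-03, -6.6785e+01,  9.8400e-01, -3.1445e+01, -6.1000e-02,
        4.3000e-02,  0.0000e+00]), 'position': array([0.282, 0.557, 0.24 ]), 'ee_rot': array([-7.280e-01, -3.056e+00,  2.000e-03]), 'force': array([ 0.285,  0.191, -0.595]), 'ft_torque': array([-0.014, -0.018,  0.011]), 'width': np.float64(0.998)}
scene {'fx': 536.814, 'fy': 536.814, 'cx': 281.701, 'cy': 205.807, 'k1': -0.164, 'R': [[0.83, 0.558, -0.009], [0.387, -0.587, -0.711], [-0.402, 0.587, -0.703]], 't': [-0.467, -0.147, 1.172]}
scene fin_top [{'location': [204.3, 314.1], 'score': 0.85}]
scene index_tab [{'location': [271.4, 315.8], 'score': 0.83}]
scene knob_top [{'location': [334.2, 161.2], 'score': 0.84}]
top {'fx': 445.282, 'fy': 445.282, 'cx': 290.664, 'cy': 211.711, 'k1': -0.006, 'R': [[0.106, -0.994, 0.002], [-0.971, -0.104, -0.215], [0.214, 0.021, -0.977]], 't': [-0.06, 0.587, 0.916]}
top fin_top [{'location': [394.2, 224.0], 'score': 0.81}]
top index_tab [{'location': [352.1, 203.5], 'score': 0.58}]
top knob_top [{'location': [217.9, 213.9], 'score': 0.68}]
```

View pics/scene0.png

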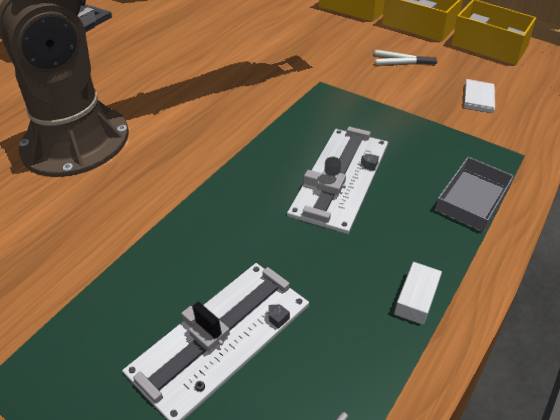

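View pics/top0.png

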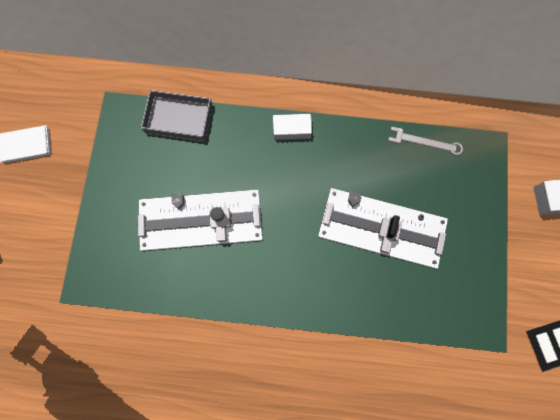

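The scene view shows the fin stop at about (204,314) with its index tab at (278,315), and the knob stop at (334,162). The screw head is at (200,385). In the top view the fin is at (394,225), the tab at (353,200) and the knob at (218,214). The network's points agree with both pictures, so I'll triangulate.

```bash
cat > h.py <<'E'
from cell import arm, optics
import cv2,numpy as np
from scipy.spatial.transform import Rotation as Ro
def ray(ci,p):
    x=np.array([(p[0]-ci["cx"])/ci["fx"],(p[1]-ci["cy"])/ci["fy"]]);u=x.copy()
    for _ in range(30): u=x/(1+ci["k1"]*(u@u))
    R=np.array(ci["R"]);t=np.array(ci["t"])
    d=R.T@np.array([u[0],u[1],1]);return -R.T@t,d
def onz(c,p,z,ci=None):
    o,d=ray(ci or optics.camera_info(c),p);return o+d*(z-o[2])/d[2]
E
python3 - <<'E'
from h import *
P={"fin":((204.3,314.1),(394.2,224.0),.082),"tab":((271.4,315.8),(352.1,203.5),.012),"knob":((334.2,161.2),(217.9,213.9),.082)}
r={}
for k,(a,b,z) in P.items():
    A=onz("scene",a,z);B=onz("top",b,z);print(k,A.round(4),B.round(4));r[k]=(A+B)/2
# track direction from end blocks tops z=.028: top (328,215),(440,243) ; scene (147,387),(276,280)
for c,a,b in (("top",(328,215),(440,243)),("scene",(147,387),(276,280))):
    v=onz(c,a,.028)-onz(c,b,.028);print(c,np.degrees(np.arctan2(v[1],v[0])),np.linalg.norm(v))
s=arm.observe();print(Ro.from_rotvec(s["ee_rot"]).as_matrix().round(3), s["position"])
E
```

```text
fin [ 0.5836 -0.2254  0.082 ] [ 0.5831 -0.2211  0.082 ]
tab [ 0.6358 -0.1374  0.012 ] [ 0.6364 -0.1359  0.012 ]
knob [0.569  0.1642 0.082 ] [0.5648 0.1583 0.082 ]
top 81.71688003205162 0.2591344555855955
scene -99.53636201042957 0.2594239999373759
[[-0.893  0.451 -0.   ]
 [ 0.451  0.893 -0.   ]
 [-0.    -0.    -1.   ]] [0.28186582 0.55780229 0.24063231]
```

```bash
python3 -m creep '[{"translation":[-0.026,-0.0235,0],"rot":[0,0,0],"jaw":0.0918},{"translation":[-0.026,-0.0235,0],"rot":[0,0,0],"jaw":0.0918},{"translation":[-0.026,-0.0235,0],"rot":[0,0,0],"jaw":0.0918},{"translation":[-0.026,-0.0235,0],"rot":[0,0,0],"jaw":0.0918},{"translation":[-0.026,-0.0235,0],"rot":[0,0,0],"jaw":0.0918},{"translation":[-0.026,-0.0235,0],"rot":[0,0,0],"jaw":0.0918},{"translation":[-0.026,-0.0235,0],"rot":[0,0,0],"jaw":0.0918},{"translation":[-0.026,-0.0235,0],"rot":[0,0,0],"jaw":0.0918},{"translation":[-0.026,-0.0235,0],"rot":[0,0,0],"jaw":0.0918},{"translation":[-0.026,-0.0235,0],"rot":[0,0,0],"jaw":0.0918},{"translation":[-0.026,-0.0235,0],"rot":[0,0,0],"jaw":0.0918},{"translation":[-0.026,-0.0235,0],"rot":[0,0,0],"jaw":0.0918}]'
```

```text
clock: 1.4
position: [0.4335, 0.1638, 0.2411]
ee_rot: [0.728, 3.056, 0.001]
force: [1.3, -0.2, -0.4]
width: 0.996
```

```bash
python3 -m creep '[{"translation":[-0.026,-0.0235,0],"rot":[0,0,0],"jaw":0.0918},{"translation":[-0.026,-0.0235,0],"rot":[0,0,0],"jaw":0.0918},{"translation":[-0.026,-0.0235,0],"rot":[0,0,0],"jaw":0.0918},{"translation":[-0.026,-0.0235,0],"rot":[0,0,0],"jaw":0.0918},{"translation":[-0.026,-0.0235,0],"rot":[0,0,0],"jaw":0.0918},{"translation":[-0.026,-0.0235,0],"rot":[0,0,0],"jaw":0.0918},{"translation":[-0.026,-0.0235,0],"rot":[0,0,0],"jaw":0.0918},{"translation":[-0.026,-0.0235,0],"rot":[0,0,0],"jaw":0.0918},{"translation":[-0.026,-0.0235,0],"rot":[0,0,0],"jaw":0.0918},{"translation":[-0.026,-0.0235,0],"rot":[0,0,0],"jaw":0.0918},{"translation":[-0.026,-0.0235,0],"rot":[0,0,0],"jaw":0.0918},{"translation":[-0.022,-0.02,0],"rot":[0,0,0],"jaw":0.0918}]'
python3 -m creep '[{"translation":[0,0,0],"rot":[0,0,-6],"jaw":0.0918},{"translation":[0,0,0],"rot":[0,0,-6],"jaw":0.0918},{"translation":[0,0,0],"rot":[0,0,-6],"jaw":0.0918},{"translation":[0,0,0],"rot":[0,0,0],"jaw":0.0918},{"translation":[0,0,0],"rot":[0,0,0],"jaw":0.0918}]'
python3 - <<'E'
from h import *
s=arm.observe();M=Ro.from_rotvec(s["ee_rot"]).as_matrix();print(s["position"].round(4) if hasattr(s["position"],'round') else s["position"],M.round(3).tolist())
ci=optics.camera_info("wrist");im=optics.get_image("wrist");cv2.imwrite("pics/w1.png",im[:,:,::-1])
for t,z in (("fin_top",.082),("index_tab",.012)):
    for d in optics.pinpoint("wrist",t): print(t,d,onz("wrist",d["location"],z,ci).round(4))
E
```

```text
clock: 2.4
position: [0.5829, -0.2246, 0.2408]
ee_rot: [0.729, 3.055, -0.001]
force: [0.8, -0.7, 0.5]
width: 1.003
clock: 2.82
position: [0.5824, -0.2221, 0.2407]
ee_rot: [0.246, 3.132, 0.0]
force: [0.1, -0.5, -0.2]
width: 0.998
[ 0.5824 -0.2221  0.2407] [[-0.988, 0.156, 0.0], [0.156, 0.988, 0.0], [-0.0, 0.0, -1.0]]
fin_top {'location': [287.0, 196.5], 'score': 0.79} [ 0.5815 -0.2223  0.082 ]
index_tab {'location': [368.0, 213.8], 'score': 0.61} [ 0.6361 -0.1338  0.012 ]
```

View pics/w1.png

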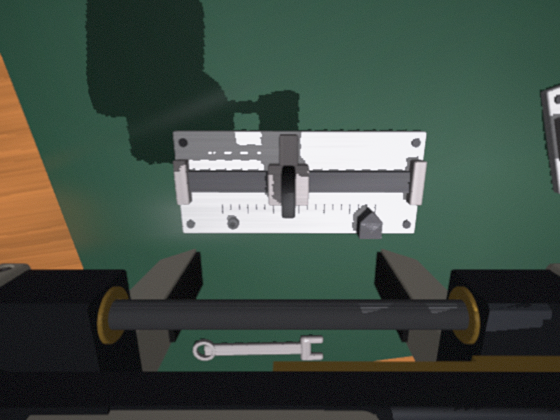

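The wrist view shows the fin centred at (287,195), the tab at (369,222) and the track parallel to the jaws. Next I descend and grip.

```bash
python3 -m creep '[{"translation":[0,0,0.03],"rot":[0,0,0],"jaw":0.07},{"translation":[0,0,0.03],"rot":[0,0,0],"jaw":0.07},{"translation":[0,0,0.03],"rot":[0,0,0],"jaw":0.07},{"translation":[0,0,0.03],"rot":[0,0,0],"jaw":0.07},{"translation":[0,0,0.03],"rot":[0,0,0],"jaw":0.07},{"translation":[0,0,0.02],"rot":[0,0,0],"jaw":0.07},{"translation":[0,0,0.009],"rot":[0,0,0],"jaw":0.07},{"translation":[0,0,0],"rot":[0,0,0],"jaw":0.07}]' 15
python3 -m creep '[{"translation":[0,0,0],"rot":[0,0,0],"jaw":0},{"translation":[0,0,0],"rot":[0,0,0],"jaw":0},{"translation":[0,0,0],"rot":[0,0,0],"jaw":0},{"translation":[0,0,0],"rot":[0,0,0],"jaw":0},{"translation":[0,0,0],"rot":[0,0,0],"jaw":0},{"translation":[0,0,0],"rot":[0,0,0],"jaw":0},{"translation":[0,0,0],"rot":[0,0,0],"jaw":0},{"translation":[0,0,0],"rot":[0,0,0],"jaw":0}]' 15
```

```text
clock: 3.63
position: [0.5812, -0.2214, 0.0598]
ee_rot: [-0.242, -3.129, -0.001]
force: [-1.8, -0.3, 0.5]
width: 0.762
clock: 4.3
position: [0.5825, -0.222, 0.0619]
ee_rot: [0.241, 3.132, 0.0]
force: [0.6, -0.4, 0.1]
width: 0.23
```

```bash
python3 -m creep '[{"translation":[0,0,0],"rot":[0,0,0],"jaw":0},{"translation":[0,0,0],"rot":[0,0,0],"jaw":0},{"translation":[0,0,0],"rot":[0,0,0],"jaw":0},{"translation":[0,0,0],"rot":[0,0,0],"jaw":0},{"translation":[0,0,0],"rot":[0,0,0],"jaw":0}]' 15
```

```text
clock: 4.72
position: [0.5824, -0.2221, 0.0617]
ee_rot: [0.241, 3.132, 0.0]
force: [-1.2, 0.3, 0.1]
width: 0.15
```

```bash
python3 -m creep '[{"translation":[0,0.01,0],"rot":[0,0,0],"jaw":0},{"translation":[0,0.01,0],"rot":[0,0,0],"jaw":0},{"translation":[0,0.01,0],"rot":[0,0,0],"jaw":0},{"translation":[0,0.01,0],"rot":[0,0,0],"jaw":0},{"translation":[0,0.01,0],"rot":[0,0,0],"jaw":0},{"translation":[0,0.01,0],"rot":[0,0,0],"jaw":0},{"translation":[0,0.01,0],"rot":[0,0,0],"jaw":0},{"translation":[0,0.01,0],"rot":[0,0,0],"jaw":0},{"translation":[0,0.01,0],"rot":[0,0,0],"jaw":0},{"translation":[0,0.002,0],"rot":[0,0,0],"jaw":0},{"translation":[0,0,0],"rot":[0,0,0],"jaw":0}]' 15
python3 - <<'E'
from h import *
s=arm.observe();print(s["position"],s["force"],s["width"])
for c in("wrist","scene","top"):
    ci=optics.camera_info(c);im=optics.get_image(c);cv2.imwrite(f"pics/{c}2.png",im[:,:,::-1])
    for t,z in (("fin_top",.082),("index_tab",.012)):
        for d in optics.pinpoint(c,t): print(c,t,d,onz(c,d["location"],z,ci).round(4))
E
```

```text
clock: 5.63
position: [0.5973, -0.1287, 0.0618]
ee_rot: [0.238, 3.132, 0.003]
force: [4.6, 1.9, -3.1]
width: 0.148
[ 0.59730374 -0.12870002  0.06176373] [ 4.61510233  1.87140713 -3.08736207] 0.14803084001914385
wrist fin_top {'location': [287.3, 303.1], 'score': 0.91} [ 0.5958 -0.1284  0.082 ]
scene fin_top {'location': [250.7, 276.0], 'score': 0.9} [ 0.598  -0.1341  0.082 ]
scene index_tab {'location': [270.0, 316.3], 'score': 0.72} [ 0.6345 -0.1394  0.012 ]
```

View pics/wrist2.png

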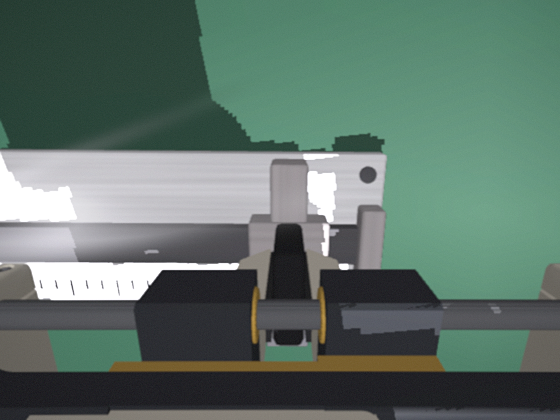

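View pics/scene2.png

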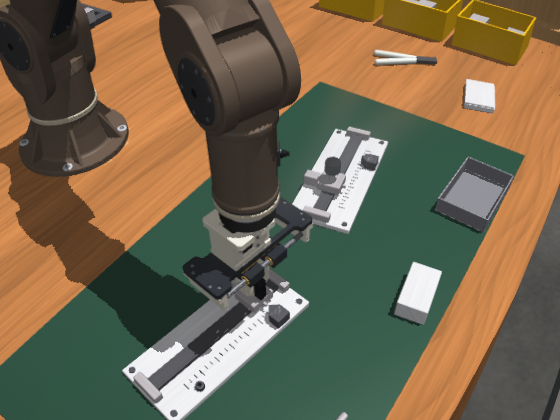

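The stop travelled with the jaws, and the estimated misalignment is about 1 mm. Now I release, rise and check.

```bash
python3 -m creep '[{"translation":[0,0,0],"rot":[0,0,0],"jaw":0.05},{"translation":[0,0,0],"rot":[0,0,0],"jaw":0.05},{"translation":[0,0,0],"rot":[0,0,0],"jaw":0.05},{"translation":[0,0,0],"rot":[0,0,0],"jaw":0.05},{"translation":[0,0,0],"rot":[0,0,0],"jaw":0.05},{"translation":[0,0,-0.02],"rot":[0,0,0],"jaw":0.05},{"translation":[0,0,-0.03],"rot":[0,0,0],"jaw":0.05},{"translation":[0,0,-0.03],"rot":[0,0,0],"jaw":0.05},{"translation":[0,0,-0.03],"rot":[0,0,0],"jaw":0.05},{"translation":[0,0,-0.03],"rot":[0,0,0],"jaw":0.05},{"translation":[0,0,-0.03],"rot":[0,0,0],"jaw":0.05},{"translation":[0,0,-0.02],"rot":[0,0,0],"jaw":0.05}]'
python3 -m creep '[{"translation":[0,0,0],"rot":[0,0,0],"jaw":0.05},{"translation":[0,0,0],"rot":[0,0,0],"jaw":0.05},{"translation":[0,0,0],"rot":[0,0,0],"jaw":0.05}]'
python3 - <<'E'
from h import *
s=arm.observe();print(s["position"],s["force"],s["width"])
Y=np.array([.155,.988,0])
for c in("wrist","scene","top"):
    ci=optics.camera_info(c);im=optics.get_image(c);cv2.imwrite(f"pics/{c}3.png",im[:,:,::-1])
    for t,z in (("fin_top",.082),("index_tab",.012),("knob_top",.082)):
        for d in optics.pinpoint(c,t): p=onz(c,d["location"],z,ci);print(c,t,d,p.round(4),(p@Y).round(4))
E
```

```text
clock: 7.08
position: [0.5969, -0.1315, 0.2549]
ee_rot: [0.242, 3.13, -0.0]
force: [0.2, 0.3, -0.2]
width: 0.544
clock: 7.33
position: [0.5959, -0.131, 0.251]
ee_rot: [-0.241, -3.131, -0.0]
force: [-0.7, 0.5, -1.3]
width: 0.548
[ 0.59594506 -0.13095731  0.25095257] [-0.74561553  0.53760367 -1.26278119] 0.5477332119916496
wrist fin_top {'location': [290.7, 213.1], 'score': 0.24} [ 0.615  -0.1307  0.082 ] -0.0338
wrist index_tab {'location': [291.2, 209.5], 'score': 0.81} [ 0.633  -0.1322  0.012 ] -0.0325
scene fin_top {'location': [250.8, 275.0], 'score': 0.96} [ 0.597  -0.1325  0.082 ] -0.0384
scene index_tab {'location': [271.3, 315.1], 'score': 0.94} [ 0.6349 -0.1364  0.012 ] -0.0364
scene knob_top {'location': [334.8, 163.6], 'score': 0.65} [0.5733 0.1589 0.082 ] 0.2458
top knob_top {'location': [217.0, 214.3], 'score': 0.56} [0.5637 0.1601 0.082 ] 0.2455
```

View pics/wrist3.png

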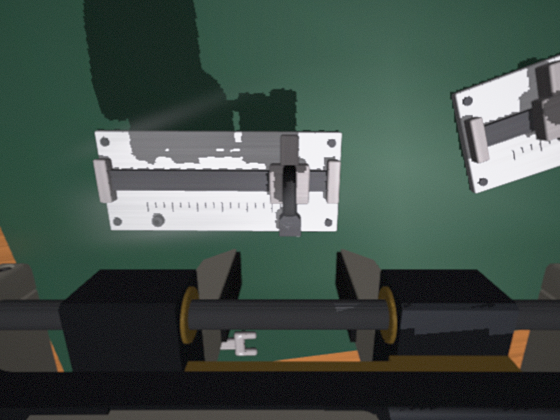

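View pics/scene3.png

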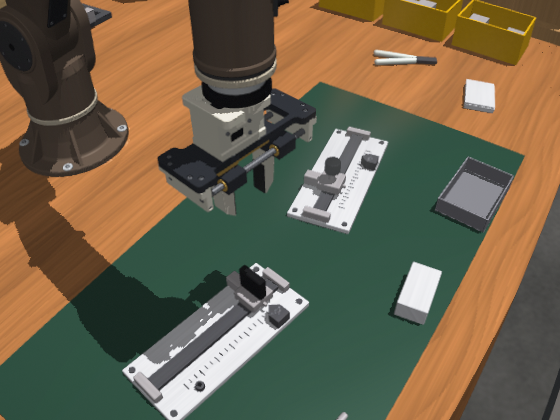

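The wrist view shows the fin at column 289 and the tab at column 290, so they are lined up within about 1–2 mm. The knob is still at (334,163) and the gripper is clear.

```bash
python3 -c "
from cell import arm
print(arm.sign_off())"
```

```text
the job is handed in; nothing more can be done
None
```

I gripped the fin stop by its fin, slid it about 94 mm along +y to the index tab, released it and raised the gripper about 19 cm clear. I handed the job in at about 7.5 s on the robot's clock.

**Last checks:**
- **Alignment:** After release, the scene camera put the pointer 2 mm from the tab's middle line. In the wrist picture the fin was at column 289 and the tab at 290, roughly 1 mm apart. Both are well inside the 10 mm limit.
- **Knob stop:** I never went near it at working height. It was at the same pixels as at the start to within about 2.5 px. The scene and top cameras' estimates of its position differ by about 1 cm, so I relied on its unchanged pixels.
- **Disagreement:** The network's last wrist reading of fin_top scored only 0.24 and lay about 2 cm to the tab's side of the fin. It seems to have mixed up the fin and the tab there, so I went by the picture.
- **Missed detections:** The top camera found neither the fin nor the tab in that last check. I did not view its last picture, so I don't know why.

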